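Snap the keeper cap onto the sizing-ring stand and keep it pressed

ROBOT

A 7-joint arm with a two-finger parallel gripper is mounted at the origin on the work surface. World frame = base frame: x ahead of the robot, y to its left, z up, the work surface at z = 0. Lengths are in m, angles in rad, forces in N, time in s.
With the tool pointing down it reaches from about 0.425 to 0.925 m from the base axis. Payload 6.8 kg.
Tool frame: the origin (TCP) lies midway between the tips of the shut fingers; the grasp point (between the pads) lies 19 mm behind it; z points along the fingers, x is the direction in which the jaws open and shut, and the axes are right-handed (so a half turn about z gives the same grasp; the last joint's range is limited). The gripper opens to 85 mm and grips with 20 to 120 N. Pads are 22 mm wide; open, the fingers measure 114 mm over their backs; the gripper's body (76 mm by 85 mm) begins 54 mm behind the grasp point. The pads swing forward as they close: fully open they stand 13 mm farther back than shut.
Start: joints at [-1.437, 0.477, 0.022, 1.555, -0.011, 1.109, -0.083], TCP at [0.162, 0.655, 0.231] pointing down, gripper open.
Joint ranges: [-2.96, 2.96], [-0.34, 2.1], [-1.41, 1.46], [0.24, 2.44], [-1.37, 4.51], [0.17, 1.92], [-2.96, 2.96]. Speed limits (rad/s): [2.39, 2.39, 3.14, 3.14, 3.14, 3.14, 3.14].

INTERFACE

Orientations are given as a unit quaternion [w, x, y, z].
In Python, from station import bot, imaging, nets gives the robot as it stands. The module is installed in compiled form; this text tells all that it offers.
- The arm moves only by the tool apply_moves, never from a script. Its argument "moves" is text: rows parted by semicolons, each of 7 numbers parted by spaces: the gripper command: -1 is fully open, 1 is shut, values between are in proportion, then the shift along the tool's x, y, z normalised to -1 to 1, where 1 is 120 mm, then the turn, a rotation vector about the tool's x, y, z normalised to -1 to 1, where 1 is 4 degrees. In form: hand dx dy dz rx ry rz; .... A call has 1 to 12 rows; each row shifts and turns the commanded pose from where the row before left it, along the tool's axes as they then stand; what a row does not reach is not made up. A row lasts 1/12 s, in which the tool goes at most 41.7 mm and 7.16 degrees, less where a joint would pass 70% of its speed; a pose out of reach is approached as far as the arm can. A call with a number of a shift or a turn outside -1 to 1 is refused whole. A call with a gripper value outside its range is refused whole. The fingers move at their own pace and stop on an object; "force" is the grip in N (left out, the last holds). Time passes only in rows, so rows that do not move let the fingers close. It gives the time, the measured TCP pose, the force and the opening at its end, in the units of the state.
- bot.get_obs(): the state, without advancing time (a new reading comes with each control period).
- imaging.read_camera(name): name is "scene" or "top" or "wrist"; returns a dict with "image" (400x640x3 uint8, red, green, blue), "fx", "fy", "cx", "cy" (pixels), "dist_coeffs" ([k1, k2, p1, p2, k3] as OpenCV has them; the pictures are not rectified), "view" (4x4, takes a point from world to camera coordinates); the wrist camera has in their place "mount" (4x4, takes a point from camera to tool coordinates, whose origin is the TCP and whose axes are the tool frame's). Camera axes: x right, y down, z forward; pixel columns grow to the right and rows downward; lengths in m; the calibration is good to about 2 mm. A picture is of the moment at which its call begins: read the wrist's pose just before it. There is no depth.
- bot.hand_in(): hands the job in, once; it reports no verdict.
Trained networks look in a picture, given as the dict that the camera call returned (one of the last four; its "shot" number tells which), for a name from the list of things; names that differ only in an ending like _2 or _b are one class to them, and where a whole thing is asked for, a point or a joint stands for the part that bears it (a point fixed in the world has none). Each returns a list of dicts, best first, with "score" (0 to 1); they miss things now and then, are a little off and sometimes report something else, mostly with a low value. They report only what shows in the picture. A call takes as long as a camera call. They do not tell look-alikes from the thing itself.
- nets.spot_in(picture, name): "rect" ([left, top, right, bottom] in pixels, round what is visible of it).
- nets.outline_of(picture, name): "region" (400x640 bool, what is visible of it) and "rect" ([left, top, right, bottom] in pixels, round what is visible of it).
- nets.spot_point(picture, name): "location" ([column, row] in pixels: a listed point, or the origin of a listed thing).
The state is a dict: "t": time; "q": joint angles; "joint_vel": joint speeds; "joint_torque": joint torques, N m; "eef_pos": TCP position; "tool_rot": TCP orientation; "contact_force": force on the tool from outside, world axes, zero at the start; "torque": the same for the moment, N m; "gripper_width": opening from 0.0 (shut) to 1.0 (fully open).
Only numpy, scipy, OpenCV 4.12 (cv2) and the standard library are available. Lean on these libraries where they do the work, as an engineer would, in place of code of your own. Each camera call takes 0.05 s, during which the arm holds its last target.

TASK

Pull the bone-coloured snap cap straight up off the stub of its small parking block, carry it to the silver ring stand and press it down over the stand's steel stud until it clicks; do not stop at the click, press on until the cap sits fully home on the top sizing ring. Finish while still holding and pressing: keep the gripper on the cap, pushing it down firmly onto the stand, and do not let go. Leave everything else on the bench where it is.

Things in the scene. Friction and masses are not known exactly. Their poses are not given: they have to be found in the camera images.
- cap: Bone-coloured round snap cap with a thin brass band low on its body, 45 g, loose, yaw does not matter. Body 31 mm diameter, 28 mm high, open below; on top a round grip knob. Origin: centre of the lower rim, z up. Bore: 17 mm wide at a rounded lip (lowest 4 mm), 25 mm wide above, closed 25 mm above the rim. Starts snapped fully home on the dock; pulling it straight up off takes about 5 to 8 N.
- cap_knob (a point): Centre of the flat top of the cap's grip knob, 46 mm above the cap's rim. The knob is a plain upright cylinder 20 mm diameter, 18 mm high; a flat shoulder 5 mm wide surrounds its foot, 28 mm above the rim, on which fingertips can push.
- stand: Silver ring stand, fixed to the bench, vertical. Round base 84 mm diameter, 10 mm high, then six stacked steel sizing rings, 40 mm diameter at the bottom to 30 mm at the top, then the stud. Origin: centre of the underside of the base, on the stud's axis, z up. When home, the cap's origin is 58 mm above this origin.
- top_ring: Top sizing ring of the stand, steel, 30 mm diameter, fixed on the stand; its flat upper face, 58 mm above the bench, is the seat for the cap. Origin: centre of that upper face, on the stud's axis, z up. Above it rises the steel stud, 15 mm diameter, 23.5 mm high, with a hemispherical nose. Four sprung brass balls stand out 3.5 mm from the stud's side, 8 mm above the seat.
- stand_click (a point): Point on the stud's axis 8 mm above the seat, level with the sprung balls. A cap's rim lip meets the balls with the rim about 10 mm above the seat; about 8 to 13 N pushes it past them; with the rim about 6 mm above the seat the force drops suddenly (the click) and the balls draw the cap down; press on and the rim stops hard on the seat.
- dock: Parking block, fixed to the bench: dark cherry plate 80 x 80 x 13 mm, a flat brass washer 34 mm diameter on it with its top at 16 mm, and a stub like the stand's stud, 23.5 mm high above the washer, with weaker sprung balls. Origin: centre of the underside, on the stub's axis, z up. The parked cap's rim rests on the washer, 16 mm above this origin.
- cone: Rose-pink glass ring cone, upright, 90 mm high, foot 52 mm diameter, loose bystander. Origin: centre of the foot.
- gauges: Steel finger gauge set, three flat sizing rings on fanned stems, about 105 x 80 mm, 6 mm high, loose bystander. Origin: underside; the pivot where the stems meet is 62 mm from it towards -x, the rings on the other side.
- clamp: Ring clamp with a bone handle and steel jaws, lying down, 124 mm long, 22 mm thick, loose bystander. Origin: underside near the middle; x points to the jaws.
- loupe: Black and steel loupe lying down, about 69 x 30 x 22 mm, loose bystander. Origin: underside of the round lens housing.
- ringbox: Open dark blue ring box with a gold ring in it, 52 x 52 mm, 50 mm high with the ring, loose bystander. Origin: centre of the underside.
Mind the look-alikes: they are no part of the job. Of the things that look like the cap, the larger one is meant. Of the things that look like the dock, take the one that is farthest to the robot's left at the start.

How it is judged:
On the way, in this order (a step that is already met when the one before it is completed fails the run):
1. the cap has been pulled up off the dock's stub (z of cap in the frame of dock above 0.045 m and contact force between cap and dock below 0.2 N and contact force between the fingers and cap above 1 N), for 0.1 s.
2. the cap has clicked over the stud's balls and sits home on the top ring (z of cap in the frame of stand between 0.055 and 0.06 m and horizontal distance between cap and stand below 0.003 m and angle between cap's own z axis and vertical below 0.1 rad), for 0.1 s.
At the end, for the whole second after the job is handed in: The cap is snapped fully home on the stand's stud (rim within 2 mm of the seat, centred within 3 mm, upright within 0.1 rad) and at rest, and the fingers are still on it, pressing its rim onto the stand's top ring with more than 4 N through the last second (all of step 2 and contact force between cap and top_ring above 4 N and contact force between the fingers and cap above 3 N and linear speed of cap below 0.02 m/s); the arm keeps its last pose, push and grip.
It fails at once if a bystander was pushed more than 30 mm from its place (distance of any of cone, gauges, clamp, loupe, ringbox from where it was at the start of the episode above 0.03 m).
It fails at once if the glass cone was tipped over (angle between cone's own z axis and vertical above 0.5 rad).
It also fails if it takes over 45 s, if anything falls off the work surface, if the arm or the gripper's body presses on something with over 40 N, if the wrist force passes 120 N, or if a joint passes its speed limit or range.

## Working session

There is one attempt and no reset: what is moved stays moved. The work goes in short steps, Python scripts to look and compute and a tool call to move; the robot and the scene stay as the last step left them, time stands still between calls to the robot, and variables do not carry over. Pictures are saved under pics/ and viewed, and the job is handed in when it is done.

Besides the shell and the picture viewer there is one more tool, called after "Request:" by a JSON object that holds its "fn" and its "kwargs". apply_moves: Moves the arm, as the interface text tells. Scaled input: -1 to 1 covers 120 mm each way for a shift and 4 degrees each way for a turn. Its arguments: {"type":"object","properties":{"moves":{"type":"string"},"force":{"type":"number"}},"required":["moves"]}

```bash
mkdir -p pics; python3 - <<'E'
from station import bot, imaging, nets
import cv2, numpy as np
o=bot.get_obs(); print({k:np.round(v,4) for k,v in o.items()})
for n in ["scene","top"]:
    p=imaging.read_camera(n); cv2.imwrite(f"pics/{n}0.png",p["image"][:,:,::-1])
    print(n,p["fx"],p["fy"],p["cx"],p["cy"],p["dist_coeffs"],np.round(p["view"],4).tolist())
    for k in ["cap","cap_knob","stand","top_ring","dock","cone","gauges","clamp","loupe","ringbox"]:
        r=nets.spot_point(p,k); b=nets.spot_in(p,k)
        print(k,[(np.round(x["location"],1).tolist(),round(x["score"],2)) for x in r][:3],[(np.round(x["rect"]).tolist(),round(x["score"],2)) for x in b][:3])
E
```

```text
{'t': np.float64(0.0), 'q': array([-1.4371,  0.4778,  0.0224,  1.5565, -0.0115,  1.1093, -0.0831]), 'joint_vel': array([0.0005, 0.0018, 0.0001, 0.001 , 0.0012, 0.0006, 0.0001]), 'joint_torque': array([ 1.40000e-03, -5.96471e+01,  1.60850e+00, -2.81194e+01,
        1.25000e-02,  9.50000e-03,  0.00000e+00]), 'eef_pos': array([0.1615, 0.6548, 0.2303]), 'tool_rot': array([ 6.000e-04,  7.872e-01,  6.167e-01, -7.000e-04]), 'contact_force': array([ 0.5489, -0.0699,  0.0214]), 'torque': array([-0.0031,  0.0438,  0.0168]), 'gripper_width': np.float64(0.9974)}
scene 497.3549852026675 497.3549852026675 316.20597385994057 203.3281452126796 [0.02211733 0.         0.         0.         0.        ] [[0.6557, 0.7547, -0.0221, -0.3534], [0.4381, -0.4041, -0.8029, -0.2345], [-0.6149, 0.5168, -0.5956, 1.3389], [0.0, 0.0, 0.0, 1.0]]
cap [([262.6, 242.9], 0.74), ([215.9, 230.0], 0.45)] [([212.0, 214.0, 224.0, 236.0], 0.66), ([252.0, 218.0, 271.0, 249.0], 0.6)]
cap_knob [([263.4, 224.4], 0.6), ([212.4, 214.7], 0.55)] [([211.0, 213.0, 220.0, 236.0], 0.45)]
stand [([399.9, 180.6], 0.66)] [([382.0, 148.0, 42
[... 1408 characters left out ...]
p_ring [([201.4, 192.7], 0.63), ([288.8, 263.8], 0.52), ([351.5, 150.0], 0.51)] [([202.0, 192.0, 212.0, 196.0], 0.4)]
dock [([354.1, 202.9], 0.95), ([416.0, 196.5], 0.7)] [([332.0, 184.0, 374.0, 219.0], 0.82), ([399.0, 176.0, 435.0, 210.0], 0.64), ([198.0, 189.0, 210.0, 198.0], 0.25)]
cone [([280.1, 219.3], 0.65)] [([269.0, 206.0, 288.0, 228.0], 0.67)]
gauges [([287.0, 262.3], 0.84)] [([287.0, 279.0, 288.0, 292.0], 0.66), ([194.0, 180.0, 228.0, 211.0], 0.49)]
clamp [([353.7, 151.3], 0.81)] [([349.0, 123.0, 358.0, 174.0], 0.73)]
loupe [] [([198.0, 133.0, 231.0, 144.0], 0.82)]
ringbox [([282.5, 140.7], 0.9), ([352.4, 202.3], 0.52), ([351.4, 152.8], 0.24)] [([277.0, 126.0, 296.0, 154.0], 0.73)]
```

```bash
python3 - <<'E'
import cv2,numpy as np
a=cv2.imread("pics/scene0.png");b=cv2.imread("pics/top0.png")
cv2.imwrite("pics/sc_crop.png",cv2.resize(a[130:330,150:480],None,fx=2.4,fy=2.4,interpolation=cv2.INTER_CUBIC))
cv2.imwrite("pics/top_crop.png",cv2.resize(b[110:310,180:450],None,fx=2.9,fy=2.9,interpolation=cv2.INTER_CUBIC))
E
```

```text
(no output)
```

View pics/sc_crop.png

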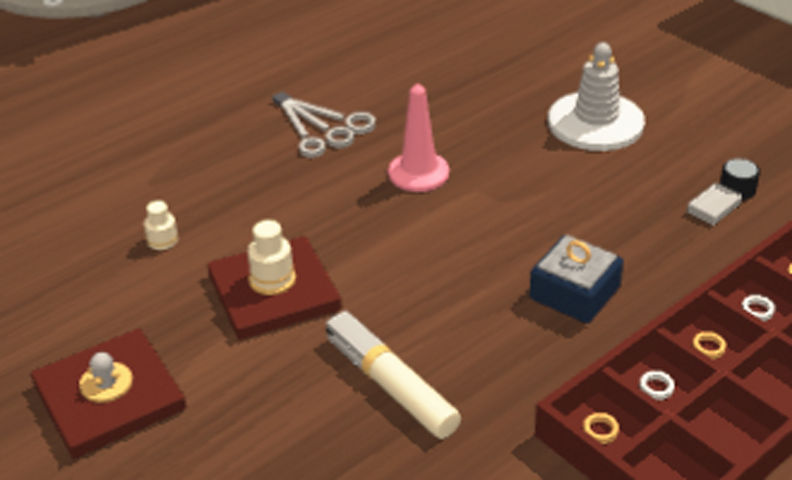

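View pics/top_crop.png

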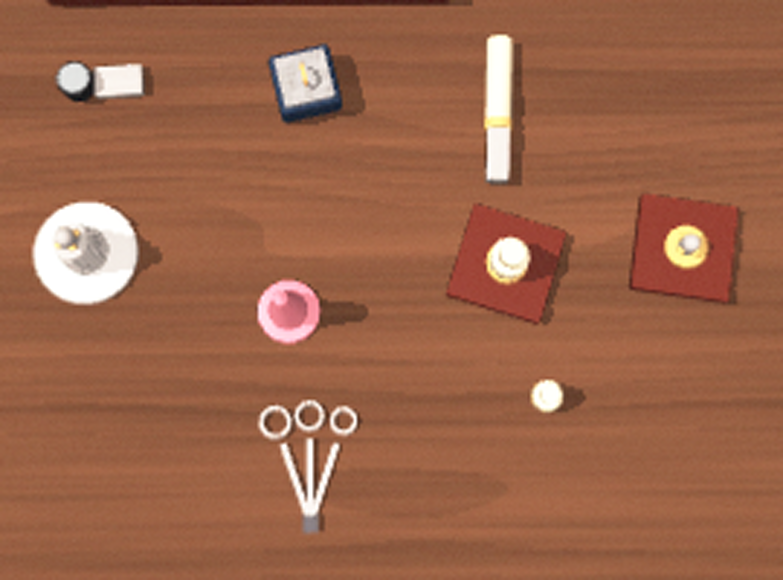

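The scene shows two bone caps: the larger, banded one at (262,225) sits on a cherry block, and a small one stands loose at about (216,225). There are two cherry blocks. In the top view one is at (354,200), carries the cap and lies farther to +y. The other is at (416,196), with an empty stub. The larger cap on the left-hand block fits the task. Now I'll measure.

```bash
cat > h.py <<'E'
import numpy as np,cv2
def K(p): return np.array([[p["fx"],0,p["cx"]],[0,p["fy"],p["cy"]],[0,0,1]])
def plane(p,uv,z,view=None):
    V=np.array(p["view"] if view is None else view)
    n=cv2.undistortPoints(np.array([[uv]],float),K(p),np.array(p["dist_coeffs"]))[0,0]
    R,t=V[:3,:3],V[:3,3]; d=R.T@np.array([n[0],n[1],1]); c=-R.T@t
    return c+d*(z-c[2])/d[2]
def proj(p,X,view=None):
    V=np.array(p["view"] if view is None else view)
    r,_=cv2.Rodrigues(V[:3,:3]); return cv2.projectPoints(np.array(X,float).reshape(-1,1,3),r,V[:3,3],K(p),np.array(p["dist_coeffs"]))[0][:,0]
def wview(p,o):
    from scipy.spatial.transform import Rotation as R
    q=np.array(o["tool_rot"]); T=np.eye(4); T[:3,:3]=R.from_quat(q[[1,2,3,0]]).as_matrix(); T[:3,3]=o["eef_pos"]
    return np.linalg.inv(T@np.array(p["mount"]))
E
python3 - <<'E'
from station import bot, imaging, nets
from h import *
s=imaging.read_camera("scene");t=imaging.read_camera("top")
f=lambda n,p,uv,z:print(n,np.round(plane(p,uv,z),4))
f("knob scene",s,(150+267/2.4,130+227/2.4),.062)
f("knob top",t,(180+513/2.9,110+249/2.9),.062)
f("nose scene",s,(150+603/2.4,130+47/2.4),.077)
f("nose top",t,(180+67/2.9,110+236/2.9),.077)
f("stand base scene",s,(150+596/2.4,130+119/2.4),.01)
f("stand base top",t,(180+85/2.9,110+252/2.9),.01)
for p,n in((s,"s"),(t,"t")):
  for k in ["dock","stand"]:
    for r in nets.outline_of(p,k)[:2]:
      m=r["region"]; print(n,k,r["score"],r["rect"],np.argwhere(m).mean(0)[::-1])
f("cone",t,(280.1,219.3),0);f("ringbox",t,(282.5,140.7),0);f("clamp",t,(353.7,151.3),0);f("small",t,(368,246),0.02)
f("gauges",t,(287,262),0)
E
```

```text
knob scene [ 0.583  -0.1623  0.062 ]
knob top [ 0.5837 -0.1647  0.062 ]
nose scene [0.595 0.185 0.077]
nose top [0.5935 0.1783 0.077 ]
stand base scene [0.6015 0.1764 0.01  ]
stand base top [0.5926 0.1808 0.01  ]
s dock 0.72 [237.3, 226.6, 293.2, 272.0] [263.57035365 251.77125658]
s dock 0.58 [163.3, 268.4, 227.2, 320.1] [194.56177043 293.03015564]
s stand 0.95 [381.6, 150.2, 421.8, 192.9] [398.69850746 175.38507463]
s stand 0.46 [315.0, 167.3, 338.6, 209.9] [324.2010582  192.82363316]
t stand 0.72 [194.5, 178.2, 228.2, 211.1] [209.39282051 196.52307692]
cone [0.5389 0.013  0.    ]
ringbox [0.7335 0.0081 0.    ]
clamp [ 0.7053 -0.1665  0.    ]
small [ 0.4732 -0.1921  0.02  ]
gauges [ 0.4382 -0.0038  0.    ]
```

```bash
cat > d.py <<'E'
import sys
from station import bot
from h import *
from scipy.spatial.transform import Rotation as R
o=bot.get_obs();q=np.array(o["tool_rot"]);M=R.from_quat(q[[1,2,3,0]]).as_matrix()
tgt=np.array([float(v) for v in sys.argv[1:4]])
print("t",o["t"],"pos",np.round(o["eef_pos"],4),"F",np.round(o["contact_force"],2),"w",o["gripper_width"],"q",np.round(o["q"],3))
d=M.T@(tgt-o["eef_pos"]);print("tool d mm",np.round(d*1000,1),"norm",np.round(d/.12,4)); print(M.round(4).tolist())
E
python3 d.py 0.59 0.18 0.23; python3 -c "
from station import imaging
import numpy as np
print(np.round(imaging.read_camera('wrist')['mount'],4))"
```

```text
t 2.4 pos [0.1616 0.6554 0.2313] F [-0.26  0.25  0.15] w 0.9990963669718379 q [-1.437  0.477  0.022  1.555 -0.012  1.109 -0.083]
tool d mm [-358.9  529.8    1.3] norm [-2.9911  4.4147  0.0107]
[[0.2395, 0.9709, -0.0], [0.9709, -0.2395, -0.0], [-0.0, -0.0, -1.0]]
[[ 1.000e+00  1.100e-03  6.000e-04  2.000e-04]
 [-1.300e-03  9.467e-01  3.221e-01 -8.280e-02]
 [-2.000e-04 -3.221e-01  9.467e-01 -1.421e-01]
 [ 0.000e+00  0.000e+00  0.000e+00  1.000e+00]]
```

Request:
{"fn": "apply_moves", "kwargs": {"moves": "-1 -0.15 0.22 0 0 0 0;-1 -0.15 0.22 0 0 0 0;-1 -0.15 0.22 0 0 0 0;-1 -0.15 0.22 0 0 0 0;-1 -0.15 0.22 0 0 0 0;-1 -0.15 0.22 0 0 0 0;-1 -0.15 0.22 0 0 0 0;-1 -0.15 0.22 0 0 0 0;-1 -0.15 0.22 0 0 0 0;-1 -0.15 0.22 0 0 0 0;-1 -0.15 0.22 0 0 0 0;-1 -0.15 0.22 0 0 0 0", "force": 60}}

```text
t: 3.45
eef_pos: [0.4184, 0.3686, 0.2316]
tool_rot: [-0.0, 0.787, 0.617, 0.0]
contact_force: [-0.5, 0.3, 0.2]
gripper_width: 1.0
```

Request:
{"fn": "apply_moves", "kwargs": {"moves": "-1 -0.15 0.22 0 0 0 0;-1 -0.15 0.22 0 0 0 0;-1 -0.15 0.22 0 0 0 0;-1 -0.15 0.22 0 0 0 0;-1 -0.15 0.22 0 0 0 0;-1 -0.15 0.22 0 0 0 0;-1 -0.15 0.22 0 0 0 0;-1 -0.14 0.22 0 0 0 0;-1 0 0 0 0 0 0;-1 0 0 0 0 0 0"}}

```text
t: 4.28
eef_pos: [0.5895, 0.1783, 0.2313]
tool_rot: [0.0, 0.789, 0.615, -0.0]
contact_force: [-1.1, 0.2, 0.0]
gripper_width: 1.0
```

```bash
python3 d.py 0.583 -0.163 0.23; python3 - <<'E'
from station import bot, imaging, nets
from h import *
o=bot.get_obs();p=imaging.read_camera("wrist");V=wview(p,o)
cv2.imwrite("pics/w1.png",p["image"][:,:,::-1])
print(proj(p,[[.594,.18,.01],[.594,.18,.058],[.594,.18,.0815]],V))
E
```

```text
t 4.2833 pos [0.5895 0.1783 0.2313] F [-1.07  0.17  0.02] w 1.0001302546533963 q [-0.587  0.385  0.252  1.718 -0.107  1.053  1.025]
tool d mm [-332.6   76.9    1.5] norm [-2.7716  0.6405  0.0128]
[[0.2436, 0.9699, 0.0005], [0.9699, -0.2436, -0.0007], [-0.0006, 0.0007, -1.0]]
[[330.13631863 172.18904181]
 [330.40285468 182.72600142]
 [330.56229675 189.03550161]]
```

View pics/w1.png

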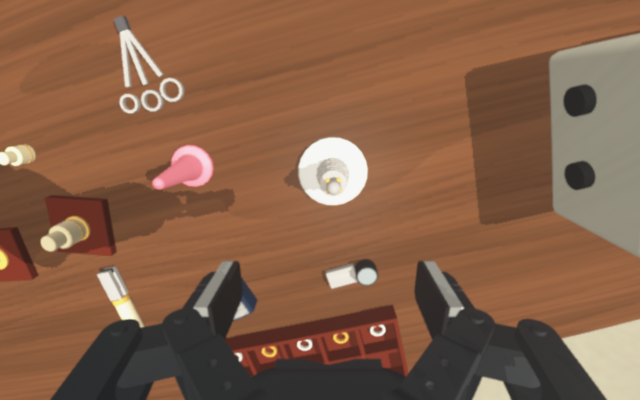

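The wrist view has the stand base at about (333,171) with the nose at (334,187), close to the projections. I'll refine this with a circle fit on the base.

```bash
python3 - <<'E'
from station import bot, imaging
from h import *
o=bot.get_obs();p=imaging.read_camera("wrist");V=wview(p,o)
im=p["image"]; hsv=cv2.cvtColor(im,cv2.COLOR_RGB2HSV)
m=((hsv[:,:,1]<60)&(hsv[:,:,2]>120)).astype(np.uint8); m[:, :280]=0;m[:,390:]=0;m[:120]=0;m[220:]=0
n,l,st,c=cv2.connectedComponentsWithStats(m); i=1+st[1:,4].argmax(); mm=(l==i).astype(np.uint8)
cs=cv2.findContours(mm,cv2.RETR_EXTERNAL,cv2.CHAIN_APPROX_NONE)[0]; h=cv2.convexHull(cs[0])
P=np.array([plane(p,x[0],.01,V)[:2] for x in h]); print(st[i],np.round(cv2.minEnclosingCircle((P*1000).astype(np.float32)),1))
P=P*1000;A=np.c_[2*P,np.ones(len(P))];s=np.linalg.lstsq(A,(P**2).sum(1),rcond=None)[0];print(s,np.sqrt(s[2]+s[0]**2+s[1]**2))
print("nose",plane(p,(334,187),.077,V))
cv2.imwrite("pics/w1c.png",cv2.resize(im[120:220,280:390,::-1],None,fx=7,fy=6,interpolation=cv2.INTER_CUBIC))
E
```

```text
Traceback (most recent call last):
ValueError: setting an array element with a sequence. The requested array has an inhomogeneous shape after 1 dimensions. The detected shape was (2,) + inhomogeneous part.
```

```bash
python3 - <<'E'
from station import bot, imaging
from h import *
o=bot.get_obs();p=imaging.read_camera("wrist");V=wview(p,o)
im=p["image"]; hsv=cv2.cvtColor(im,cv2.COLOR_RGB2HSV)
m=((hsv[:,:,1]<60)&(hsv[:,:,2]>120)).astype(np.uint8); m[:, :280]=0;m[:,390:]=0;m[:120]=0;m[220:]=0
n,l,st,c=cv2.connectedComponentsWithStats(m); i=1+st[1:,4].argmax(); mm=(l==i).astype(np.uint8)
cs=cv2.findContours(mm,cv2.RETR_EXTERNAL,cv2.CHAIN_APPROX_NONE)[0]; h=cv2.convexHull(cs[0])
P=np.array([plane(p,x[0],.01,V)[:2] for x in h]); print(st[i])
P=P*1000;A=np.c_[2*P,np.ones(len(P))];s=np.linalg.lstsq(A,(P**2).sum(1),rcond=None)[0];print(s,np.sqrt(s[2]+s[0]**2+s[1]**2))
print("nose",plane(p,(334,187),.077,V))
cv2.imwrite("pics/w1c.png",cv2.resize(im[120:220,280:390,::-1],None,fx=6,fy=6,interpolation=cv2.INTER_CUBIC))
E
```

```text
[ 296  139   69   68 3652]
[ 5.94302562e+02  1.82777438e+02 -3.84825233e+05] 42.16508422723311
nose [0.59218211 0.18700397 0.077     ]
```

View pics/w1c.png

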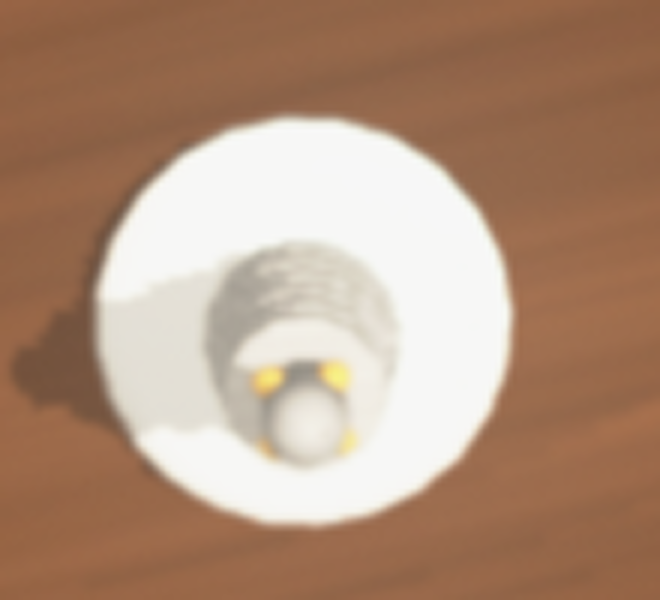

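Request:
{"fn": "apply_moves", "kwargs": {"moves": "-1 -0.23 0.053 0 0 0 0;-1 -0.23 0.053 0 0 0 0;-1 -0.23 0.053 0 0 0 0;-1 -0.23 0.053 0 0 0 0;-1 -0.23 0.053 0 0 0 0;-1 -0.23 0.053 0 0 0 0;-1 -0.23 0.053 0 0 0 0;-1 -0.23 0.053 0 0 0 0;-1 -0.23 0.053 0 0 0 0;-1 -0.23 0.053 0 0 0 0;-1 -0.23 0.053 0 0 0 0;-1 -0.23 0.053 0 0 0 0"}}

```text
t: 5.43
eef_pos: [0.5831, -0.1586, 0.2314]
tool_rot: [-0.0, 0.786, 0.618, 0.0]
contact_force: [0.4, -0.3, 0.4]
gripper_width: 1.003
```

Request:
{"fn": "apply_moves", "kwargs": {"moves": "-1 0 0 0 0 0 0;-1 0 0 0 0 0 0;-1 0 0 0 0 0 0"}}

```text
t: 5.68
eef_pos: [0.5833, -0.1573, 0.2312]
tool_rot: [-0.0, 0.787, 0.617, 0.0]
contact_force: [-0.1, 1.2, 0.7]
gripper_width: 1.001
```

```bash
python3 d.py 0.583 -0.163 0.13; python3 - <<'E'
from station import bot, imaging
from h import *
o=bot.get_obs();p=imaging.read_camera("wrist");V=wview(p,o)
for X in [[.583,-.163,.062],[.583,-.163,.044],[.583,-.163,.016]]: print(proj(p,X,V))
u,v=proj(p,[.583,-.163,.05],V)[0].astype(int)
im=p["image"].copy(); cv2.imwrite("pics/w2.png",im[:,:,::-1])
x0,y0=u-50,v-45;print(x0,y0)
cv2.imwrite("pics/w2c.png",cv2.resize(im[y0:y0+90,x0:x0+100,::-1],None,fx=6,fy=6,interpolation=cv2.INTER_CUBIC))
E
```

```text
t 5.6833 pos [ 0.5833 -0.1573  0.2312] F [-0.09  1.24  0.67] w 1.0005612015821574 q [-0.118  0.373  0.363  1.751 -0.151  1.045  1.629]
tool d mm [ -5.8   1.1 101.2] norm [-0.048   0.009   0.8434]
[[0.2374, 0.9714, -0.0], [0.9714, -0.2374, 0.0012], [0.0012, -0.0003, -1.0]]
[[322.14650482 181.21229919]]
[[322.42475289 176.96541368]]
[[322.8060588  171.14910117]]
272 133
```

View pics/w2c.png

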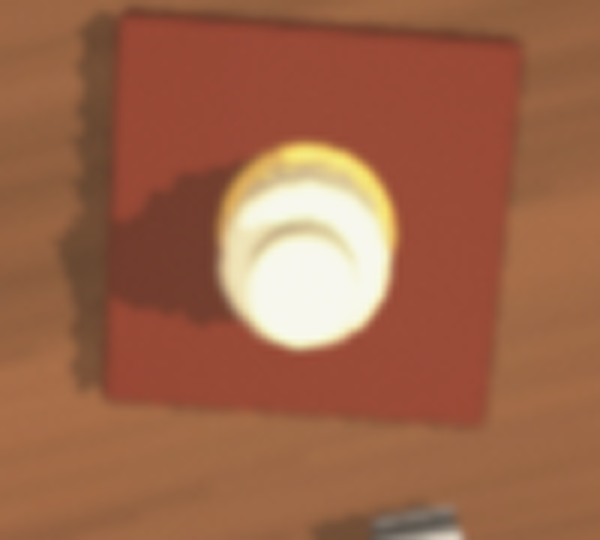

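View pics/w2.png

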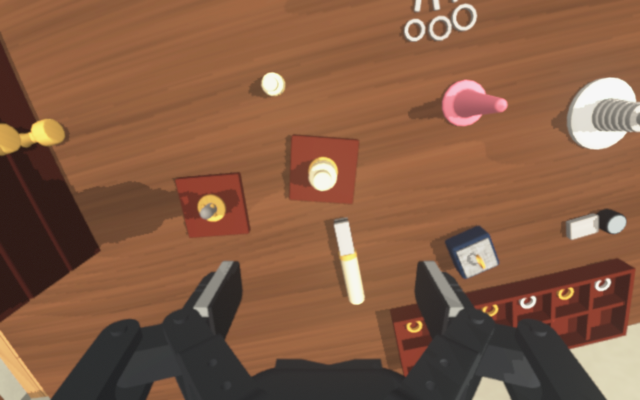

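The larger cap, with the brass band, has its knob top at (322.2,181.4), which matches the projection of (0.583,-0.163,0.062). Now I'll descend.

Request:
{"fn": "apply_moves", "kwargs": {"moves": "-1 -0.045 0.008 0 0 0 0;-1 0 0 0.25 0 0 0;-1 0 0 0.25 0 0 0;-1 0 0 0.25 0 0 0;-1 0 0 0.25 0 0 0;-1 0 0 0.2 0 0 0;-1 0 0 0.15 0 0 0;-1 0 0 0.1 0 0 0;-1 0 0 0.05 0 0 0;-1 0 0 0.03 0 0 0;-1 0 0 0 0 0 0;-1 0 0 0 0 0 0"}}

```text
t: 6.73
eef_pos: [0.5835, -0.1648, 0.0486]
tool_rot: [0.001, 0.787, 0.617, 0.001]
contact_force: [-0.8, 0.5, 0.7]
gripper_width: 0.999
```

```bash
python3 d.py 0.583 -0.163 0.0445; python3 - <<'E'
from station import bot, imaging
from h import *
o=bot.get_obs();p=imaging.read_camera("wrist");V=wview(p,o)
print(proj(p,[[.583,-.163,.062],[.583,-.163,.044]],V))
cv2.imwrite("pics/w3.png",p["image"][:,:,::-1])
E
```

```text
t 6.7333 pos [ 0.5835 -0.1648  0.0486] F [-0.79  0.51  0.67] w 0.9994639162585658 q [-0.041  0.605  0.287  1.875 -0.254  0.696  1.723]
tool d mm [ 1.6 -1.   4.1] norm [ 0.0137 -0.008   0.0345]
[[0.2393, 0.9709, 0.0016], [0.9709, -0.2393, -0.0002], [0.0002, 0.0016, -1.0]]
[[330.75224574 275.55116624]
 [330.46999023 257.16264118]]
```

View pics/w3.png

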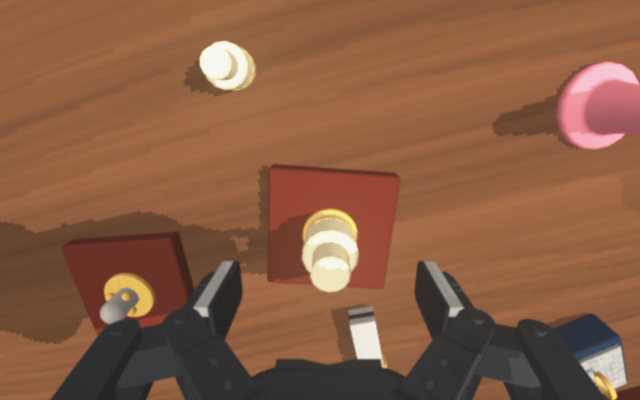

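Request:
{"fn": "apply_moves", "kwargs": {"moves": "-1 0.01 -0.008 0.025 0 0 0;-1 0 0 0 0 0 0;1 0 0 0 0 0 0;1 0 0 0 0 0 0;1 0 0 0 0 0 0;1 0 0 0 0 0 0;1 0 0 0 0 0 0;1 0 0 0 0 0 0;1 0 0 0 0 0 0;1 0 0 0 0 0 0", "force": 80}}

```text
t: 7.62
eef_pos: [0.5824, -0.1635, 0.045]
tool_rot: [0.0, 0.787, 0.617, 0.0]
contact_force: [-0.8, 0.1, 4.1]
gripper_width: 0.198
```

```bash
python3 d.py 0.583 -0.163 0.0445; python3 - <<'E'
from station import bot, imaging
from h import *
p=imaging.read_camera("wrist")
cv2.imwrite("pics/w4.png",p["image"][:,:,::-1])
E
```

```text
t 7.6167 pos [ 0.5824 -0.1635  0.045 ] F [-0.76  0.14  4.05] w 0.19757174612037431 q [-0.042  0.609  0.285  1.879 -0.256  0.689  1.722]
tool d mm [0.6 0.4 0.5] norm [0.0049 0.0037 0.0044]
[[0.2395, 0.9709, 0.0007], [0.9709, -0.2395, -0.0001], [0.0001, 0.0007, -1.0]]
```

View pics/w4.png

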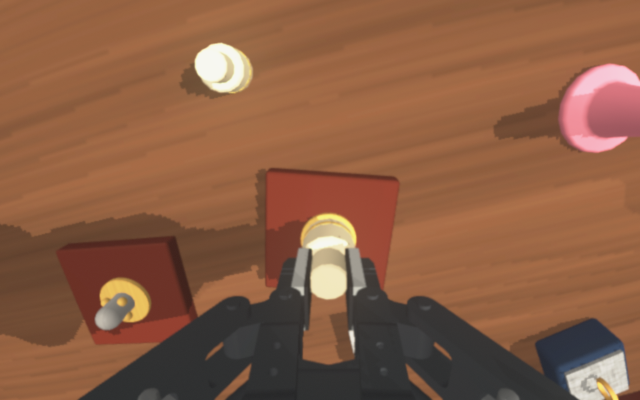

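The fingers are on the knob, seen at (329,280). The width reading of 0.198 (16.8 mm) is under the 20 mm knob, so I'll watch it during the lift.

Request:
{"fn": "apply_moves", "kwargs": {"moves": "1 0 0 0 0 0 0;1 0 0 -0.02 0 0 0;1 0 0 -0.02 0 0 0;1 0 0 -0.02 0 0 0;1 0 0 -0.03 0 0 0;1 0 0 -0.03 0 0 0;1 0 0 -0.04 0 0 0;1 0 0 -0.05 0 0 0;1 0 0 -0.05 0 0 0;1 0 0 -0.1 0 0 0;1 0 0 0 0 0 0;1 0 0 0 0 0 0"}}

```text
t: 8.67
eef_pos: [0.5829, -0.1635, 0.0891]
tool_rot: [0.001, 0.787, 0.617, 0.001]
contact_force: [-0.1, -0.0, -0.5]
gripper_width: 0.197
```

```bash
python3 d.py 0.583 -0.163 0.15; python3 - <<'E'
from station import bot, imaging
from h import *
p=imaging.read_camera("wrist")
cv2.imwrite("pics/w5.png",p["image"][:,:,::-1])
E
```

```text
t 8.6667 pos [ 0.5829 -0.1635  0.0891] F [-0.08 -0.01 -0.52] w 0.19699467898977896 q [-0.062  0.545  0.311  1.861 -0.231  0.768  1.702]
tool d mm [  0.5   0.1 -60.9] norm [ 0.0044  0.0011 -0.5076]
[[0.2395, 0.9709, 0.0022], [0.9709, -0.2395, -0.0002], [0.0003, 0.0022, -1.0]]
```

View pics/w5.png

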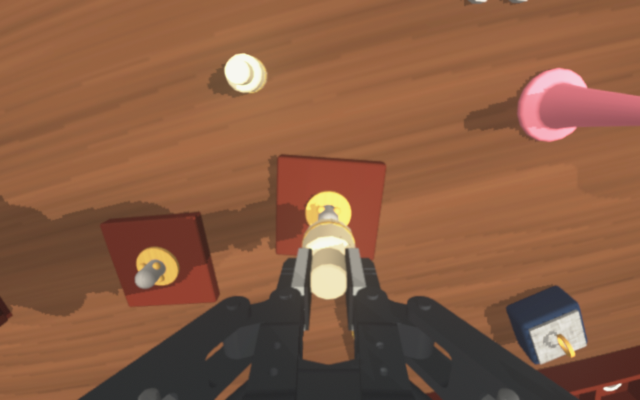

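The cap is off the dock. In the picture its stub is bare at (328,213) and the cap is in the fingers at (328,270). Next I'll raise and carry it.

Request:
{"fn": "apply_moves", "kwargs": {"moves": "1 0 0 -0.15 0 0 0;1 0 0 -0.2 0 0 0;1 0 0 -0.25 0 0 0;1 0 0 -0.2 0 0 0;1 0.234 -0.0487 0 0 0 0;1 0.234 -0.0487 0 0 0 0;1 0.234 -0.0487 0 0 0 0;1 0.234 -0.0487 0 0 0 0;1 0.234 -0.0487 0 0 0 0;1 0.234 -0.0487 0 0 0 0;1 0.234 -0.0487 0 0 0 0;1 0.234 -0.0487 0 0 0 0"}}

```text
t: 9.72
eef_pos: [0.59, 0.0674, 0.1834]
tool_rot: [-0.0, 0.787, 0.617, -0.0]
contact_force: [0.5, 0.7, 0.2]
gripper_width: 0.196
```

Request:
{"fn": "apply_moves", "kwargs": {"moves": "1 0.234 -0.0487 0 0 0 0;1 0.234 -0.0487 0 0 0 0;1 0.234 -0.0487 0 0 0 0;1 0.234 -0.0487 0 0 0 0;1 0 0 0 0 0 0;1 0 0 0.2 0 0 0;1 0 0 0.2 0 0 0;1 0 0 0 0 0 0;1 0 0 0 0 0 0;1 0 0 0 0 0 0"}}

```text
t: 10.55
eef_pos: [0.5952, 0.1804, 0.1366]
tool_rot: [0.0, 0.787, 0.616, 0.0]
contact_force: [-0.5, -0.3, -0.6]
gripper_width: 0.195
```

```bash
python3 d.py 0.595 0.18 0.15; python3 - <<'E'
from station import bot, imaging
from h import *
o=bot.get_obs();p=imaging.read_camera("wrist");V=wview(p,o)
print(proj(p,[[.595,.18,.074],[.595,.18,.01]],V))
cv2.imwrite("pics/w6.png",p["image"][:,:,::-1])
for n in("scene","top"):
  s=imaging.read_camera(n);print(proj(s,[.595,.18,.09])); u,v=proj(s,[.595,.18,.09])[0].astype(int)
  cv2.imwrite(f"pics/{n}6.png",cv2.resize(s["image"][v-50:v+50,u-60:u+60,::-1],None,fx=6,fy=6,interpolation=cv2.INTER_CUBIC))
E
```

```text
t 10.55 pos [0.5952 0.1804 0.1366] F [-0.52 -0.32 -0.59] w 0.19513284225074534 q [-0.587  0.5    0.259  1.787 -0.161  0.875  1.073]
tool d mm [ -0.4  -0.1 -13.4] norm [-0.0033 -0.0008 -0.1114]
[[0.24, 0.9708, 0.0005], [0.9708, -0.24, 0.0001], [0.0002, 0.0005, -1.0]]
[[326.9950773  218.27343916]
 [327.20805384 192.01238828]]
[[400.11658441 144.8941031 ]]
[[200.79787052 189.61900933]]
```

View pics/w6.png

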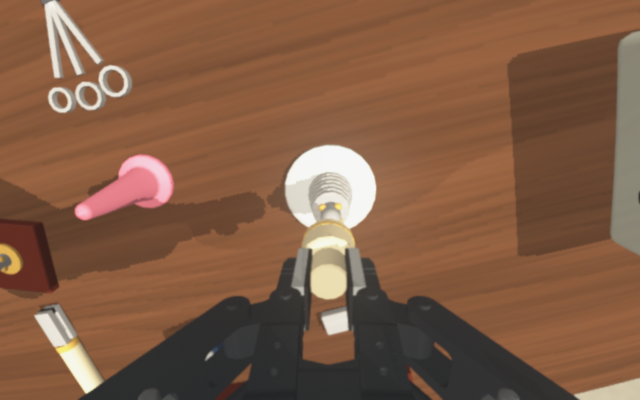

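View pics/scene6.png

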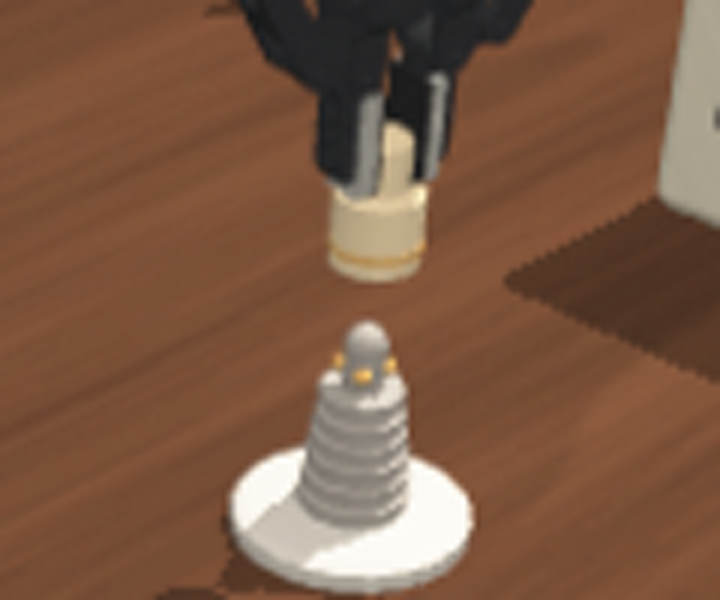

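```bash
cat > ov.py <<'E'
from h import *
def circ(c,r,z,n=60):
    a=np.linspace(0,2*np.pi,n); return np.c_[c[0]+r*np.cos(a),c[1]+r*np.sin(a),np.full(n,z)]
def overlay(p,V,stand,cap,capz,name,f,box):
    x0,y0,x1,y1=box
    im=cv2.resize(p["image"][y0:y1,x0:x1,::-1],None,fx=f,fy=f,interpolation=cv2.INTER_CUBIC).copy()
    def dr(c,r,z,col):
        q=(proj(p,circ(c,r,z),V)-[x0,y0]+.5)*f
        cv2.polylines(im,[q.astype(np.int32)],True,col,1,cv2.LINE_AA)
    for r,z in[(.042,.01),(.015,.058),(.0075,.074)]: dr(stand,r,z,(255,0,0))
    for r,z in[(.0155,capz),(.0155,capz+.028),(.01,capz+.046)]: dr(cap,r,z,(0,0,255))
    cv2.imwrite(name,im)
E
python3 - <<'E'
from station import bot, imaging
from ov import *
o=bot.get_obs(); e=o["eef_pos"];print(e)
p=imaging.read_camera("wrist");V=wview(p,o)
st=(.595,.18);cap=(e[0]+.0005,e[1]+.0005);cz=e[2]-.029
overlay(p,V,st,cap,cz,"pics/ow.png",6,(270,130,390,220+10))
overlay(p,V,st,cap,cz,"pics/ow2.png",5,(270,200,390,310))
for n,b in(("scene",(340,95,460,195)),("top",(160,150,260,230))):
    s=imaging.read_camera(n);np.save(f"{n}6.npy",s["image"]);overlay(s,None,st,cap,cz,f"pics/o_{n}.png",6,b)
E
cd pics; python3 -c "
import cv2,numpy as np
a=cv2.imread('ow.png');b=cv2.imread('o_top.png');print(a.shape,b.shape)"
```

```text
[0.59565215 0.18072242 0.13736353]
(600, 720, 3) (480, 600, 3)
```

View pics/ow.png

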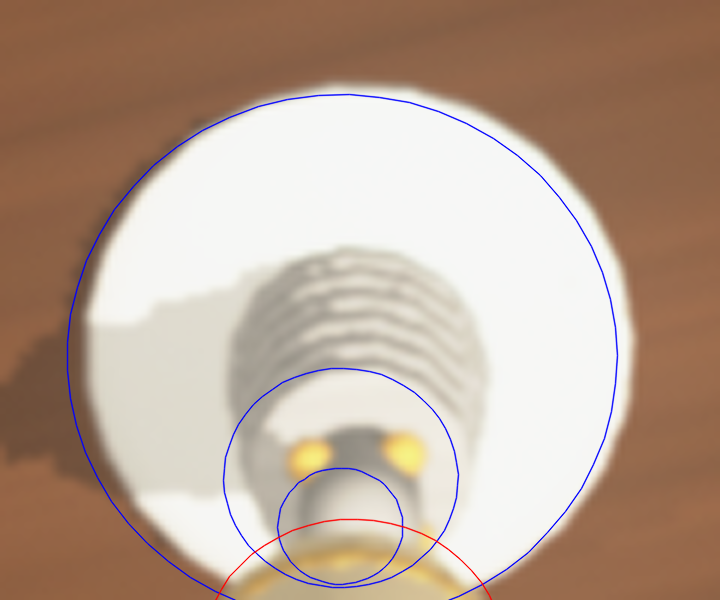

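View pics/o_scene.png

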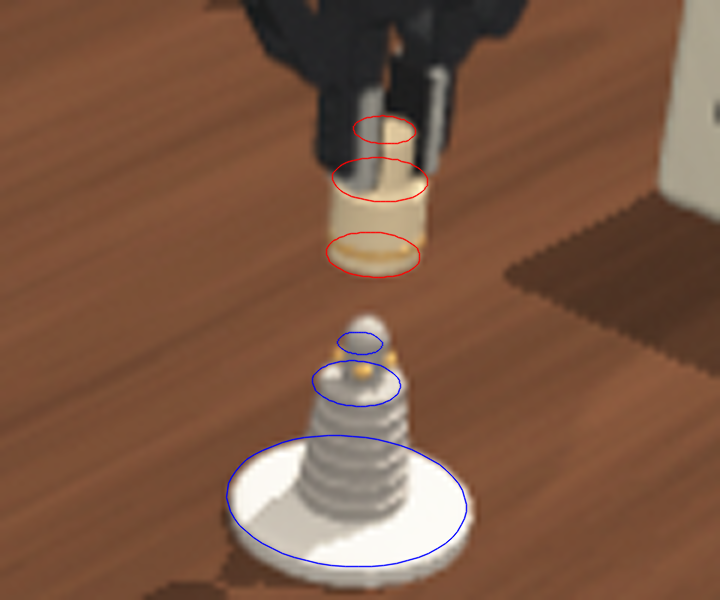

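View pics/o_top.png

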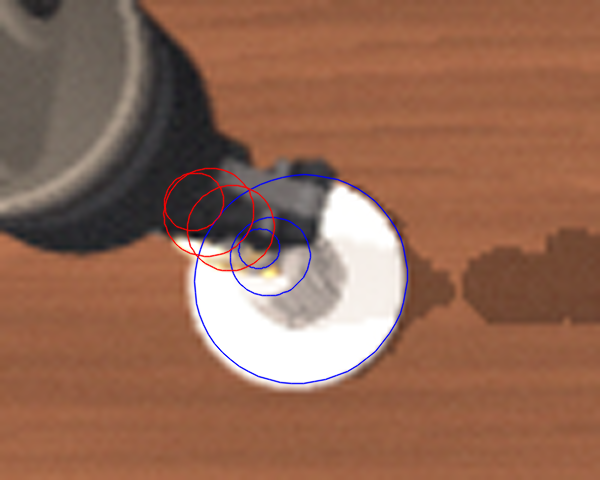

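View pics/ow2.png

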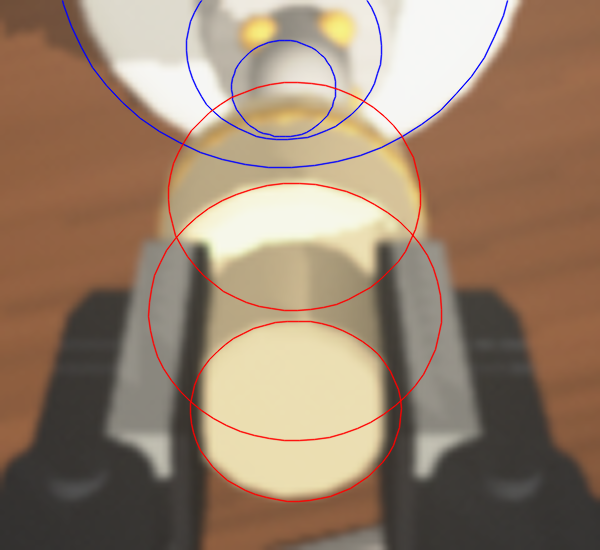

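The overlays from all three cameras put the stand about 2–3 mm from my first guess, at roughly (0.594,0.183). I'll correct by (+1.7,−3) mm in tool x and y, lower a bit and look again.

Request:
{"fn": "apply_moves", "kwargs": {"moves": "1 0.014 -0.025 0.06 0 0 0;1 0 0 0.06 0 0 0;1 0 0 0 0 0 0;1 0 0 0 0 0 0;1 0 0 0 0 0 0"}}

```text
t: 11.27
eef_pos: [0.5921, 0.1829, 0.1212]
tool_rot: [-0.0, 0.787, 0.617, -0.0]
contact_force: [-0.0, 0.4, -0.6]
gripper_width: 0.197
```

```bash
python3 - <<'E'
from station import bot, imaging
from ov import *
o=bot.get_obs(); e=o["eef_pos"];print(e,o["contact_force"],o["t"])
p=imaging.read_camera("wrist");V=wview(p,o)
st=(.594,.1828);cap=(e[0]+.0005,e[1]+.0005);cz=e[2]-.029
overlay(p,V,st,cap,cz,"pics/pw.png",5,(270,140,390,300-40))
s=imaging.read_camera("scene");overlay(s,None,st,cap,cz,"pics/p_scene.png",6,(340,95,460,195))
E
```

```text
[0.59211238 0.18285828 0.12120749] [-0.02976698  0.35465862 -0.56608206] 11.2667
```

View pics/pw.png

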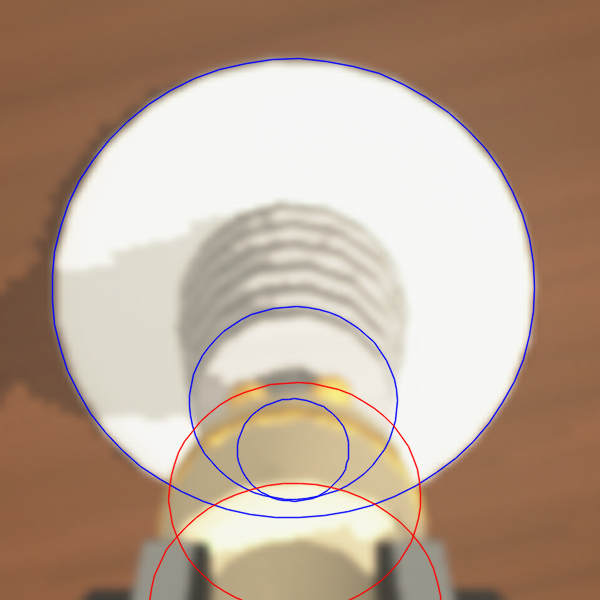

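View pics/p_scene.png

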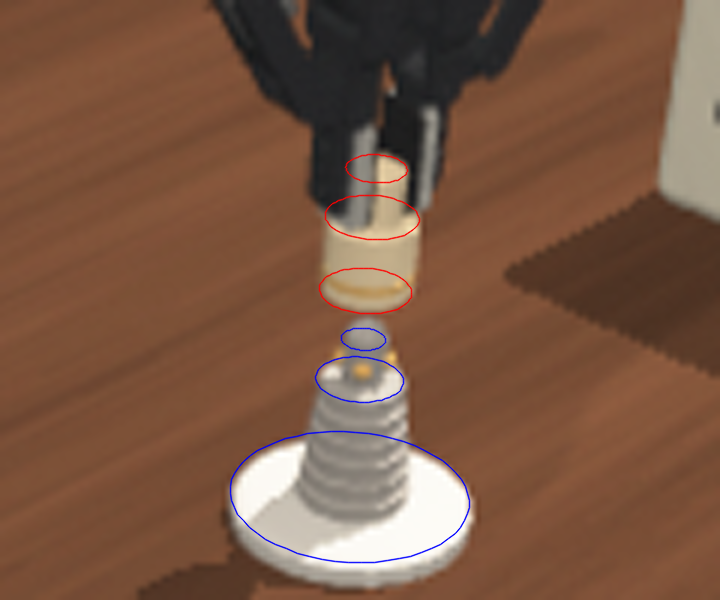

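In the wrist view the stand base matches the model exactly, and the cap and stud share the same column (about 293 in the crop). A residual of +1.3 mm in tool y is left. I'll apply it and start down over the nose.

Request:
{"fn": "apply_moves", "kwargs": {"moves": "1 0 0.011 0.02 0 0 0;1 0 0 0.03 0 0 0;1 0 0 0.03 0 0 0;1 0 0 0.03 0 0 0;1 0 0 0.03 0 0 0;1 0 0 0.02 0 0 0;1 0 0 0 0 0 0;1 0 0 0 0 0 0", "force": 100}}

```text
t: 12.03
eef_pos: [0.5935, 0.1826, 0.1021]
tool_rot: [-0.0, 0.787, 0.617, -0.0]
contact_force: [0.1, 0.3, -0.1]
gripper_width: 0.191
```

```bash
python3 - <<'E'
from station import bot, imaging
from ov import *
o=bot.get_obs(); e=o["eef_pos"];print(e,o["contact_force"],o["torque"],o["t"])
s=imaging.read_camera("scene");overlay(s,None,(.594,.1828),(e[0]+.0005,e[1]+.0005),e[2]-.029,"pics/q_scene.png",6,(340,95,460,195))
E
```

```text
[0.59345265 0.18259784 0.10211045] [ 0.05829211  0.30164326 -0.05037624] [-0.04520842  0.00318789  0.01123882] 12.0333
```

View pics/q_scene.png

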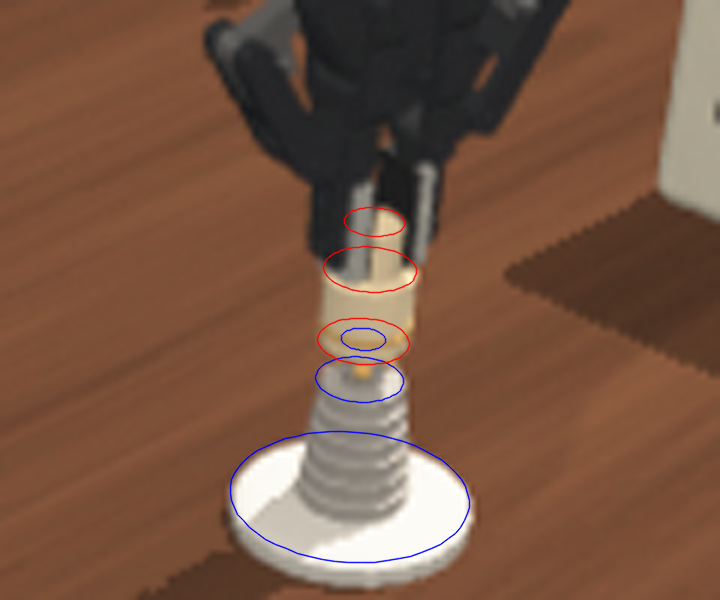

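The cap is over the nose with no side force. Now I'll press down towards the click.

Request:
{"fn": "apply_moves", "kwargs": {"moves": "1 0 0 0.02 0 0 0;1 0 0 0.02 0 0 0;1 0 0 0.02 0 0 0;1 0 0 0.015 0 0 0;1 0 0 0.015 0 0 0;1 0 0 0 0 0 0"}}

```text
t: 12.58
eef_pos: [0.5938, 0.1825, 0.0915]
tool_rot: [0.0, 0.787, 0.617, 0.0]
contact_force: [3.0, -0.8, -5.0]
gripper_width: 0.19
```

The tool is being pulled down (Fz −5 N), so the balls have passed and are drawing the cap in. I'll press on to the seat.

Request:
{"fn": "apply_moves", "kwargs": {"moves": "1 0 0 0.015 0 0 0;1 0 0 0.015 0 0 0;1 0 0 0.015 0 0 0;1 0 0 0 0 0 0"}}

```text
t: 12.92
eef_pos: [0.5937, 0.1826, 0.0871]
tool_rot: [-0.0, 0.787, 0.617, 0.0]
contact_force: [-1.7, -0.3, 7.9]
gripper_width: 0.191
```

Request:
{"fn": "apply_moves", "kwargs": {"moves": "1 0 0 0.01 0 0 0;1 0 0 0 0 0 0;1 0 0 0 0 0 0"}}

```text
t: 13.17
eef_pos: [0.5939, 0.1825, 0.0869]
tool_rot: [-0.0, 0.787, 0.617, 0.0]
contact_force: [-5.1, -2.4, 16.5]
gripper_width: 0.191
```

Request:
{"fn": "apply_moves", "kwargs": {"moves": "1 0 -0.004 0.006 0 0 0;1 0 0 0 0 0 0;1 0 0 0 0 0 0;1 0 0 0 0 0 0;1 0 0 0 0 0 0;1 0 0 0 0 0 0"}}

```text
t: 13.67
eef_pos: [0.5939, 0.1826, 0.0869]
tool_rot: [0.0, 0.787, 0.616, 0.001]
contact_force: [-5.6, -2.3, 19.9]
gripper_width: 0.19
```

```bash
python3 - <<'E'
from station import bot, imaging
from ov import *
o=bot.get_obs(); e=o["eef_pos"];print(e,o["contact_force"],o["torque"],o["t"])
s=imaging.read_camera("scene");overlay(s,None,(.594,.1828),(.594,.1828),.058,"pics/r_scene.png",6,(340,95,460,195))
p=imaging.read_camera("wrist");cv2.imwrite("pics/r_w.png",p["image"][:,:,::-1]);o=bot.get_obs();print(o["contact_force"],o["t"])
E
```

```text
[0.59386824 0.18257603 0.08690544] [-5.57905069 -2.30467261 19.90942925] [-6.98577663e-01  1.29897248e+00  4.99450200e-04] 13.6667
[-5.55348096 -2.78366939 20.43681158] 13.7667
```

View pics/r_scene.png

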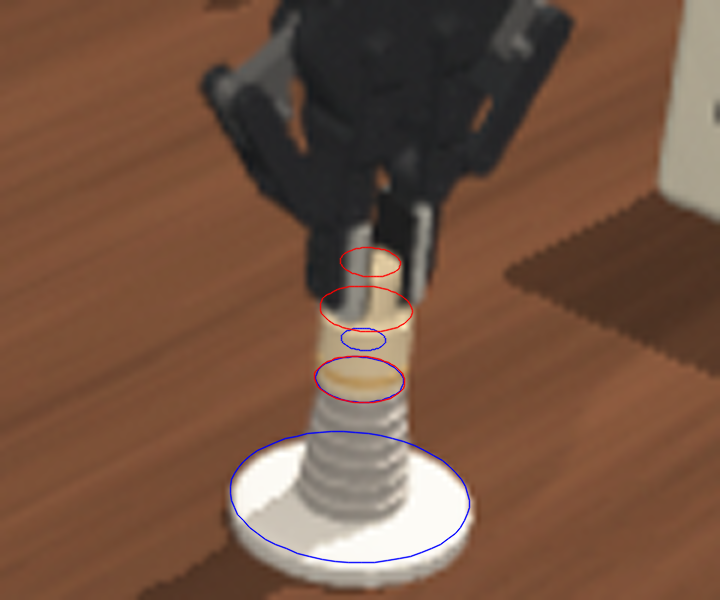

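View pics/r_w.png

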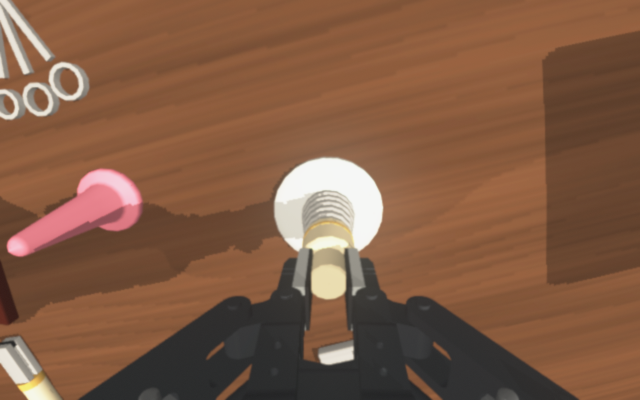

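The scene view shows the cap rim at the seat, matching the home model at about (400,158), upright, with the fingers on the knob. The push is steady at about 20 N. Handing in.

```bash
python3 - <<'E'
from station import bot
print(bot.hand_in()); o=bot.get_obs(); print(o["t"],o["eef_pos"],o["contact_force"],o["gripper_width"])
E
```

```text
the job is handed in; nothing more can be done
None
the job is handed in; nothing more can be done
```

I pulled the larger, banded cap off the left-hand dock and carried it to the ring stand. I pressed it over the stud past the click until it stopped hard on the top ring, then handed in at about 13.8 s with the gripper still holding and pushing.

- **Pressing:** The upward force on the tool was steady at about 20 N. The tool height stayed at 0.0869 m while I pushed harder.
- **Seating:** That height puts the rim about 58 mm above the bench, the home height. The last scene picture also matches the model of the cap fully home, centred and upright.
- **Bystanders:** The gripper touched no bystander on the way. The ones in the last wrist picture look undisturbed, though I did not re-measure their positions.

**Checks that disagreed or stayed open:**
- A side force of about 6 N remained at the end, and a 0.5 mm correction did not remove it.
- The gripper reported an opening of about 16–17 mm on the 20 mm knob, although the grip held throughout.
- The cameras disagreed by 2–3 mm on the stand's position, so I settled it with model overlays before pressing down.
- I have no reading from the final second, because the state could not be read after hand-in.

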